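Fold the three-leaf tea screen and turn its keeper

ROBOT

A 6-joint arm with a two-finger parallel gripper is mounted at the origin on the work surface. World frame = base frame: x ahead of the robot, y to its left, z up, the work surface at z = 0. Lengths are in m, angles in rad, forces in N, time in s.
With the tool pointing down it reaches from about 0.15 to 0.775 m from the base axis. Payload 6.1 kg.
Tool frame: the origin (TCP) lies on the front face of the gripper's body, between the roots of the fingers; the fingertips stand 73 mm ahead of it and the grasp point (between the pads) lies 54 mm ahead of it; z points along the fingers, y is the line along which they close (so a half turn about z gives the same grasp; the last joint's range is limited). The gripper opens to 85 mm and grips with 20 to 120 N. Pads are 22 mm wide; open, the fingers measure 114 mm over their backs; the gripper's body (76 mm by 85 mm) begins 54 mm behind the grasp point. The pads swing forward as they close: fully open they stand 13 mm farther back than shut.
Start: joints at [1.15, 0.126, -0.04, 1.405, 0, 1.571], TCP at [0.214, 0.479, 0.304] pointing down, gripper open.
Joint ranges: [-2.72, 2.72], [-0.95, 1.95], [-1.27, 1.35], [-1.78, 2.02], [-1.46, 1.47], [-3.14, 3.14]. Speed limits (rad/s): [2.39, 2.39, 3.01, 3.14, 3.14, 3.14].

INTERFACE

Orientations are given as [roll, pitch, yaw] about the fixed x, y, z axes, in that order (R = Rz(yaw) Ry(pitch) Rx(roll)).
In Python, from rig import r gives the robot as it stands. The module is installed in compiled form; this text tells all that it offers.
- The arm moves only by the tool jog_arm, never from a script. Its argument "targets" is a list of rows, each an object of numbers: "claw": the closure in counts, from 0 (fully open) to 255 (shut); "tx", "ty", "tz": the shift along the tool's x, y, z in cm; "rx", "ry", "rz": the turn, a rotation vector about the tool's x, y, z in rad. A call has 1 to 10 rows; each row is the pose to reach, as a shift and turn from the pose commanded when the call began, along the tool's axes at that moment; what a row does not reach only later rows make up. A row lasts 1/12 s, in which the tool goes at most 41.7 mm and 7.16 degrees, less where a joint would pass 70% of its speed; a pose out of reach is approached as far as the arm can. A call with a gripper value outside its range is refused whole. The fingers move at their own pace and stop on an object; "grip_force" is the grip in N (left out, the last holds). Time passes only in rows, so rows that repeat a pose let the fingers close. It gives the time, the measured TCP pose, the force, the opening and the grip force at its end, in the units of the state.
- r.get_obs(): the state, without advancing time (a new reading comes with each control period).
- r.read_camera(name): name is "scene" or "top" or "wrist"; returns (picture, depth): 480x640x3 uint8, red, green, blue; 480x640 float32, m along the optical axis (not along the pixel's ray), 0 where there is no reading.
- r.camera_params(name): a dict with "fx", "fy", "cx", "cy" (pixels), "xyz" and "orientation" of the camera in the world. Camera axes: x right, y down, z forward; pixel columns grow to the right and rows downward; lengths in m; the calibration is good to about 2 mm. A picture is of the moment at which its call begins: read the wrist's pose just before it. camera_params takes no time and is no camera call; for the wrist camera it gives the pose at the moment of the call.
- r.hand_in(): hands the job in; it is judged then, once.
The state is a dict: "time_s": time; "qpos": joint angles; "joint_vel": joint speeds; "joint_torque": joint torques, N m; "tcp_pos": TCP position; "tool_rot": TCP orientation; "contact_force": force on the tool from outside, world axes, zero at the start; "moment": the same for the moment, N m; "opening": finger opening in m; "gripper_force": force on a finger pad.
Only numpy, scipy, OpenCV 4.12 (cv2) and the standard library are available. Lean on these libraries where they do the work, as an engineer would, in place of code of your own. Each camera call takes 0.05 s, during which the arm holds its last target. There are 200 camera calls.

TASK

Tea is over: fold up the low three-leaf screen. First fold the outer leaf flat against the middle leaf while the middle leaf stays open, then swing the two together flat against the standing leaf, and last turn the brass keeper fully across the top of the folded leaves. Leave the jar, bowl, whisk and scoop where they are and let go of the screen.

Things in the scene. Friction and masses are not known exactly. Their poses are not given: they have to be found in the camera images.
- screen: Fixed base and standing leaf of the folding screen: dark wood frame with cream panel. Origin on the mat under the hinge pin of the middle leaf; z up. Foot 110 x 250 x 14 mm. The standing leaf is 12 mm thick, its mid-plane at x = -26 mm, and runs from y = -5 to +185 mm; all three leaves span z = 20 to 140 mm. Unfolded, the middle and outer leaf run on towards -y; they fold by swinging round through the +x side to +y. Does not move.
- middle_leaf (a joint): Angle of the middle leaf (165 mm long, 12 mm thick) against the base, about the vertical pin at point middle_hinge: 0 = unfolded, pointing to the screen's -y; grows anticlockwise seen from above; pi (stop) = fully folded, parallel to the standing leaf with just room for the outer leaf between. Starts 0 to 0.3. Stiff friction hinge (0.2 N m), stays where left.
- outer_leaf (a joint): Angle of the outer leaf (150 mm long, 12 mm thick) against the middle leaf, about the vertical pin at point outer_hinge: 0 = in line with the middle leaf; grows anticlockwise seen from above; pi (stop) = flat against the middle leaf, on the face that later meets the standing leaf. Starts 0 to 0.6. Easier friction hinge (0.05 N m), stays where left.
- keeper (a joint): Angle of the brass keeper bar about the vertical pivot at point keeper_pivot on top of the standing leaf: 0 = pointing along the standing leaf to the screen's +y, clear of the leaves; grows clockwise seen from above; pi/2 (stop) = straight across the folded leaves. Starts 0 to 0.4. Light friction (0.03 N m), stays where left.
- middle_hinge (a point): On the axis of the middle leaf's hinge, 168 mm above the mat (28 mm above the leaf tops).
- middle_pull (a point): Pale cypress upright round pull on the top edge of the middle leaf, 16 mm in diameter, z = 140 to 184 mm, 90 mm from the middle hinge axis. The point is on its axis at 168 mm, a good height to grip. The pull is part of the leaf and does not spin on it, but can turn within a light grip.
- outer_hinge (a point): On the axis of the outer leaf's hinge at the tip of the middle leaf (165 mm from the middle hinge), 168 mm above the mat; moves with the middle leaf.
- outer_pull (a point): Red upright round pull on the top edge of the outer leaf, 16 mm in diameter, z = 140 to 184 mm, 130 mm from the outer hinge axis. The point is on its axis at 168 mm. When the outer leaf is folded it stands 55 mm from the middle pull.
- keeper_pivot (a point): On the keeper's pivot axis, 178 mm above the mat, 155 mm from the middle hinge along the standing leaf. The keeper bar is 78 mm long (70 mm beyond the pivot), 16 mm wide, z = 144 to 151 mm.
- keeper_pull (a point): Brass upright round pull on the keeper, 16 mm in diameter, z = 151 to 193 mm, 52 mm from the pivot. The point is on its axis at 178 mm.
- jar: White ceramic lidded jar, 86 mm in diameter, 103 mm tall, loose on the mat beyond the screen; origin at the centre of its underside. Leave alone.
- bowl: Red raku-style bowl, 110 mm in diameter, 75 mm tall, loose on the tray; origin under its centre. Leave alone.
- whisk: Bamboo whisk standing on the tray, 58 mm in diameter, 105 mm tall; origin under its centre. Leave alone.
- scoop: Slim cedar scoop lying on the tray, about 175 mm long, 10 mm wide; origin under the middle of its handle. Leave alone.
- tray: Fixed black lacquered tray 180 x 240 mm, 18 mm high, 5 mm floor; origin under its centre.

How it is judged:
By the outcome, as a careful person would: the job done as asked, in the order asked, and still so for the second after the job is handed in, with the robot touching nothing.
It also fails if it takes over 69 s, if anything falls off the work surface, if the arm or the gripper's body presses on something with over 40 N, if the wrist force passes 120 N, or if a joint passes its speed limit or range.

## Working session

There is one attempt and no reset: what is moved stays moved. The work goes in short steps, Python scripts to look and compute and a tool call to move; the robot and the scene stay as the last step left them, time stands still between calls to the robot, and variables do not carry over. Pictures are saved under pics/ and viewed, at most 10 in all, crops included, and the job is handed in when it is done.

Besides the shell and the picture viewer there is one more tool, called after "Emit:" by a JSON object that holds its "op" and its "data". jog_arm: Moves the arm, as the interface text tells. Its arguments: {"type":"object","properties":{"targets":{"type":"array"},"grip_force":{"type":"number"}},"required":["targets"]}

```bash
mkdir -p pics; python3 - <<'E'
from rig import r
import cv2,numpy as np
o=r.get_obs();print(o)
for n in("top","scene"):
    im,d=r.read_camera(n);p=r.camera_params(n);print(n,p)
    cv2.imwrite(f"pics/{n}0.png",im[:,:,::-1]);np.save(f"{n}0.npy",d)
E
```

```text
{'time_s': 0.0, 'qpos': array([ 1.14999385e+00,  1.26417543e-01, -4.06086504e-02,  1.40540731e+00,
        2.92767556e-06,  1.57079090e+00]), 'joint_vel': array([ 0.00054466,  0.00169424,  0.00166482,  0.00137677,  0.00217143,
       -0.00011692]), 'joint_torque': array([ 9.14836055e-04, -4.35916722e+01,  3.52922738e+01,  1.73776480e-02,
       -1.35843405e-05, -1.79111152e-05]), 'tcp_pos': array([0.21433997, 0.47893572, 0.30310839]), 'tool_rot': array([-3.13995548e+00, -2.93655844e-06,  2.72079560e+00]), 'contact_force': array([-0.0520041 ,  0.3467744 ,  0.16107104]), 'moment': array([-0.01303516, -0.05355105, -0.06839011]), 'gripper_force': 0.0, 'opening': 0.08534772147314637}
top {'fx': 600.080287523768, 'fy': 600.080287523768, 'cx': 314.35019361986906, 'cy': 234.78370286356454, 'xyz': array([0.30464646, 0.0709492 , 1.46362696]), 'orientation': array([-2.94042069e+00,  6.75857861e-04, -1.52274438e+00])}
scene {'fx': 583.111956144552, 'fy': 583.111956144552, 'cx': 325.043777647387, 'cy': 250.7131930242552, 'xyz': array([1.35735476, 0.50869662, 0.94687738]), 'orientation': array([-2.32681075, -0.00499877,  2.06558426])}
```

View pics/top0.png

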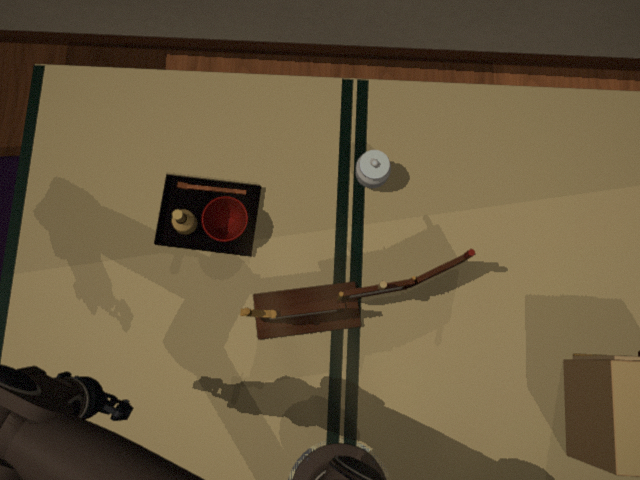

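View pics/scene0.png

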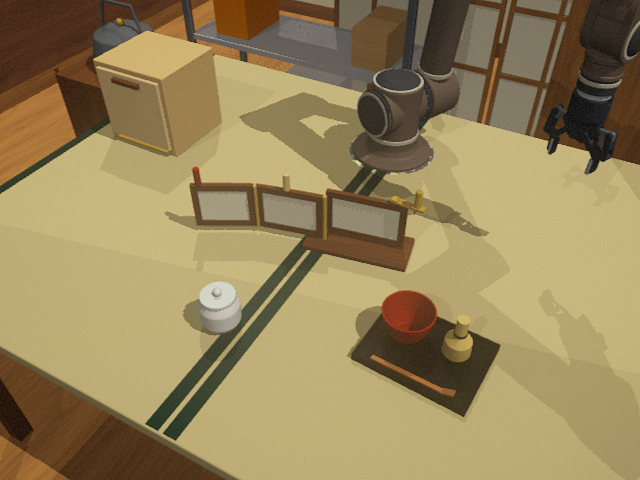

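The top view shows the screen with +y to the left: red pull about (471,253), middle pull (383,286), keeper pull (247,312), keeper pivot (270,314). The scene view agrees, and the jar and tray lie on the far side. Next I'll fit the poses from depth.

```bash
cat > h.py <<'E'
import numpy as np,cv2
from scipy.spatial.transform import Rotation as R
from rig import r
def cloud(n,d=None,im=None,p=None):
    if d is None: 
        p=r.camera_params(n); im,d=r.read_camera(n)
    p=p or r.camera_params(n)
    v,u=np.mgrid[:480,:640]
    c=np.stack([(u-p['cx'])/p['fx']*d,(v-p['cy'])/p['fy']*d,d],-1)
    w=c@R.from_euler('xyz',p['orientation']).as_matrix().T+p['xyz']
    w[d==0]=np.nan
    return w,im
E
python3 - <<'E'
from h import *
for n in("top","scene"):
    im=cv2.imread(f"pics/{n}0.png")[:,:,::-1]
    w,_=cloud(n,np.load(f"{n}0.npy"),im)
    z=w[...,2]
    flat=w[(abs(z)<.03)&(w[...,0]>.2)&(w[...,0]<.8)&(abs(w[...,1])<.4)]
    print(n,"mat z",np.nanmedian(flat[:,2]))
    for lo,hi in((.1,.146),(.152,.21)):
        m=((z>lo)&(z<hi)&(w[...,0]>.2)&(w[...,0]<.8)&(w[...,1]<.33)&(w[...,1]>-.4)).astype(np.uint8)
        k,l,s,c=cv2.connectedComponentsWithStats(m)
        for i in range(1,k):
            if s[i,4]<6: continue
            q=w[l==i];print(lo,"px",c[i].round(),s[i,4],"min",q.min(0).round(3),"max",q.max(0).round(3),"med",np.median(q,0).round(3),im[l==i].mean(0).round())
im=cv2.imread("pics/top0.png");cv2.imwrite("pics/topc.png",cv2.resize(im[230:350,230:490],None,fx=3,fy=3,interpolation=cv2.INTER_CUBIC))
E
```

```text
top mat z 0.00025757787003266586
0.1 px [375. 162.] 25 min [ 0.757 -0.057  0.1  ] max [ 0.773 -0.041  0.107] med [ 0.765 -0.05   0.102] [136. 133. 123.]
0.1 px [425. 274.] 507 min [ 0.462 -0.263  0.102] max [ 0.546 -0.077  0.146] med [ 0.494 -0.163  0.139] [67. 42. 27.]
0.1 px [358. 291.] 248 min [ 0.441 -0.065  0.1  ] max [0.47  0.024 0.146] med [ 0.454 -0.018  0.14 ] [71. 46. 29.]
0.1 px [311. 309.] 423 min [0.389 0.01  0.103] max [0.424 0.16  0.146] med [0.408 0.084 0.139] [67. 43. 28.]
0.1 px [264. 318.] 19 min [0.383 0.177 0.103] max [0.386 0.195 0.146] med [0.385 0.188 0.139] [61. 45. 26.]
0.152 px [469. 253.] 69 min [ 0.537 -0.263  0.153] max [ 0.551 -0.248  0.189] med [ 0.543 -0.254  0.181] [87. 41. 29.]
0.152 px [382. 284.] 56 min [ 0.458 -0.075  0.155] max [ 0.472 -0.06   0.189] med [ 0.464 -0.067  0.182] [131. 110.  74.]
0.152 px [247. 311.] 75 min [0.386 0.205 0.152] max [0.402 0.236 0.197] med [0.393 0.218 0.189] [105.  80.  43.]
0.152 px [255. 311.] 7 min [0.394 0.201 0.152] max [0.401 0.208 0.155] med [0.397 0.205 0.153] [74. 55. 30.]
0.152 px [264. 313.] 24 min [0.387
[... 569 characters left out ...]
 px [217. 290.] 24 min [ 0.762 -0.054  0.1  ] max [ 0.774 -0.042  0.108] med [ 0.768 -0.048  0.102] [204. 202. 189.]
0.152 px [196. 174.] 101 min [ 0.538 -0.264  0.152] max [ 0.556 -0.245  0.186] med [ 0.549 -0.253  0.172] [134.  74.  44.]
0.152 px [286. 179.] 98 min [ 0.457 -0.075  0.153] max [ 0.476 -0.058  0.186] med [ 0.47  -0.065  0.173] [167. 142.  91.]
0.152 px [419. 198.] 135 min [0.384 0.211 0.152] max [0.404 0.229 0.194] med [0.398 0.222 0.177] [143. 115.  53.]
0.152 px [395. 198.] 29 min [0.384 0.16  0.152] max [0.406 0.177 0.156] med [0.393 0.168 0.154] [179. 144.  59.]
0.152 px [401. 202.] 6 min [0.395 0.181 0.152] max [0.403 0.188 0.155] med [0.398 0.182 0.153] [162. 129.  54.]
```

View pics/topc.png

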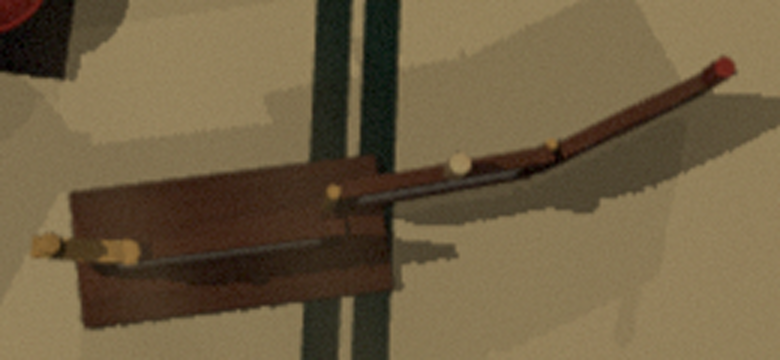

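The crop shows the hinge pins at about (341,293) and (414,278) in the full image, plus all four foot corners. I'll compute the geometry and fit it.

```bash
python3 - <<'E'
from h import *
p=r.camera_params("top");Rm=R.from_euler('xyz',p['orientation']).as_matrix()
def ray(u,v,z):
    d=Rm@np.array([(u-p['cx'])/p['fx'],(v-p['cy'])/p['fy'],1]);return (p['xyz']+d*(z-p['xyz'][2])/d[2])[:2]
f=lambda a,b:(230+(a-1)/3,230+(b-1)/3)
C=[ray(*f(*q),.014) for q in((70,192),(375,155),(393,290),(85,327))]
print("foot",np.round(C,4),[np.linalg.norm(C[i]-C[(i+1)%4]).round(4) for i in range(4)])
e=[C[0]-C[1],C[3]-C[2]]; print("yaw of +y axis",[np.arctan2(a[1],a[0])-np.pi/2 for a in e], [np.arctan2(*(C[i]-C[j])[::-1]) for i,j in((0,3),(1,2))])
M=ray(*f(333,190),.143);H=ray(*f(552,145),.143);print("pins",M,H,np.linalg.norm(M-H))
P=np.array([.4655,-.0672]);Q=np.array([.5455,-.255]);K=np.array([.394,.168]);
print("MP",np.linalg.norm(P-M),"HQ",np.linalg.norm(Q-H),"MK",np.linalg.norm(K-M))
for n,a in(("MP",P-M),("MH",H-M),("HQ",Q-H)): print(n,np.arctan2(a[1],a[0])+np.pi/2)
for q in ((723,68),(459,163),(46,244)): print(ray(*f(*q),.193 if q[0]<100 else .184))
E
```

```text
foot [[ 0.4477  0.2273]
 [ 0.4894 -0.0171]
 [ 0.382  -0.0352]
 [ 0.3413  0.208 ]] [np.float64(0.248), np.float64(0.1089), np.float64(0.2467), np.float64(0.1082)]
yaw of +y axis [np.float64(0.16906042029400759), np.float64(0.16615756132500303)] [np.float64(0.17878750754194658), np.float64(0.16677076234917088)]
pins [0.44568095 0.0205984 ] [ 0.48663097 -0.13947585] 0.16522914283052645
MP 0.09000752290045008 HQ 0.12965875408490476 MK 0.15619907668961155
MP 0.2220126074868165
MH 0.2504477452376841
HQ 0.471283808216578
[ 0.54275613 -0.25524212]
[ 0.46487794 -0.06686974]
[0.39275464 0.22230891]
```

The fit is consistent: link lengths come out at 90, 165, 130 and 156 mm, the screen yaw is 0.17, middle leaf 0.08, outer leaf 0.22 and keeper 0.17. I'll start moving towards the red pull.

Emit:
{"op": "jog_arm", "data": {"targets": [{"tx": -3,"ty": -2.7,"rz": 0.04,"claw": 130},{"tx": -6,"ty": -5.4,"rz": 0.08,"claw": 130},{"tx": -9,"ty": -8,"rz": 0.12,"claw": 130},{"tx": -12,"ty": -10.7,"rz": 0.16,"claw": 130},{"tx": -15,"ty": -13.4,"rz": 0.2,"claw": 130},{"tx": -18,"ty": -16,"rz": 0.24,"claw": 130},{"tx": -21,"ty": -18.7,"rz": 0.28,"claw": 130},{"tx": -24,"ty": -21.4,"rz": 0.32,"claw": 130},{"tx": -27,"ty": -24,"rz": 0.36,"claw": 130},{"tx": -30,"ty": -26.7,"rz": 0.4,"claw": 130}], "grip_force": 20}}

```text
validation failed for argument at $.ta...
```

```bash
cat >> h.py <<'E'
M=np.array([.4457,.0206]);H=np.array([.4866,-.1395]);Q=np.array([.5445,-.255])
def to(xy,z,yaw):
    "tool-frame shift (cm) and rz to reach xy,z,yaw"
    o=r.get_obs();T=R.from_euler('xyz',o['tool_rot'])
    y0=o['tool_rot'][2];d=np.array([*xy,z])-o['tcp_pos']
    c,s=np.cos(y0),np.sin(y0)
    print("t",o['time_s'],"tcp",o['tcp_pos'].round(4),"yaw",y0.round(4),"q",o['qpos'].round(2),"open",o['opening'].round(4),"F",o['contact_force'].round(1))
    print("tx %.2f ty %.2f tz %.2f rz %.3f"%((d[0]*c+d[1]*s)*100,(d[0]*s-d[1]*c)*100,-d[2]*100,-((yaw-y0+np.pi)%(2*np.pi)-np.pi)))
E
python3 -c "
from h import *
to(Q,.304,2.042)"
```

```text
Traceback (most recent call last):
  File "h.py", line 19, in to
    print("t",o['time_s'],"tcp",o['tcp_pos'].round(4),"yaw",y0.round(4),"q",o['qpos'].round(2),"open",o['opening'].round(4),"F",o['contact_force'].round(1))
                                                                                                      ^^^^^^^^^^^^^^^^^^
AttributeError: 'float' object has no attribute 'round'
```

The call was refused, perhaps because each row needs every key. I'll retry with full rows.

Emit:
{"op": "jog_arm", "data": {"targets": [{"claw": 130,"tx": -3,"ty": -2.7,"tz": 0,"rx": 0,"ry": 0,"rz": 0.04},{"claw": 130,"tx": -6,"ty": -5.4,"tz": 0,"rx": 0,"ry": 0,"rz": 0.08},{"claw": 130,"tx": -9,"ty": -8,"tz": 0,"rx": 0,"ry": 0,"rz": 0.12},{"claw": 130,"tx": -12,"ty": -10.7,"tz": 0,"rx": 0,"ry": 0,"rz": 0.16},{"claw": 130,"tx": -15,"ty": -13.4,"tz": 0,"rx": 0,"ry": 0,"rz": 0.2},{"claw": 130,"tx": -18,"ty": -16,"tz": 0,"rx": 0,"ry": 0,"rz": 0.24},{"claw": 130,"tx": -21,"ty": -18.7,"tz": 0,"rx": 0,"ry": 0,"rz": 0.28},{"claw": 130,"tx": -24,"ty": -21.4,"tz": 0,"rx": 0,"ry": 0,"rz": 0.32},{"claw": 130,"tx": -27,"ty": -24,"tz": 0,"rx": 0,"ry": 0,"rz": 0.36},{"claw": 130,"tx": -30,"ty": -26.7,"tz": 0,"rx": 0,"ry": 0,"rz": 0.4}], "grip_force": 20}}

```text
time_s: 0.93
tcp_pos: [0.3793, 0.111, 0.3038]
tool_rot: [3.141, -0.0, 2.319]
contact_force: [1.2, -0.0, 0.3]
opening: 0.0417
gripper_force: 0.0
```

```bash
sed -i "s/o\['opening'\].round(4)/round(o['opening'],4)/" h.py
python3 -c "
from h import *
to(Q,.304,2.042)"
```

```text
t 0.9333 tcp [0.3793 0.111  0.3038] yaw 2.3191 q [ 0.28 -0.12 -0.29  1.4   0.    1.11] open 0.0417 F [ 1.2 -0.   0.3]
tx -38.06 ty -12.80 tz -0.02 rz 0.277
```

Emit:
{"op": "jog_arm", "data": {"targets": [{"claw": 130,"tx": -3.8,"ty": -1.3,"tz": 0,"rx": 0,"ry": 0,"rz": 0.03},{"claw": 130,"tx": -7.6,"ty": -2.6,"tz": 0,"rx": 0,"ry": 0,"rz": 0.06},{"claw": 130,"tx": -11.4,"ty": -3.8,"tz": 0,"rx": 0,"ry": 0,"rz": 0.09},{"claw": 130,"tx": -15.2,"ty": -5.1,"tz": 0,"rx": 0,"ry": 0,"rz": 0.12},{"claw": 130,"tx": -19,"ty": -6.4,"tz": 0,"rx": 0,"ry": 0,"rz": 0.15},{"claw": 130,"tx": -22.8,"ty": -7.7,"tz": 0,"rx": 0,"ry": 0,"rz": 0.18},{"claw": 130,"tx": -26.6,"ty": -9,"tz": 0,"rx": 0,"ry": 0,"rz": 0.21},{"claw": 130,"tx": -30.4,"ty": -10.2,"tz": 0,"rx": 0,"ry": 0,"rz": 0.24},{"claw": 130,"tx": -34.2,"ty": -11.5,"tz": 0,"rx": 0,"ry": 0,"rz": 0.26},{"claw": 130,"tx": -38.06,"ty": -12.8,"tz": 0,"rx": 0,"ry": 0,"rz": 0.277}]}}

```text
time_s: 1.77
tcp_pos: [0.5452, -0.2548, 0.3034]
tool_rot: [-3.141, -0.001, 2.042]
contact_force: [0.1, 0.7, 0.2]
opening: 0.0417
gripper_force: 0.0
```

```bash
python3 - <<'E'
from h import *
to(Q,.222,2.042)
p=r.camera_params("wrist");im,d=r.read_camera("wrist")
w,_=cloud("wrist",d,im,p);z=w[...,2]
cv2.imwrite("pics/w1.png",im[:,:,::-1])
m=((z>.15)&(z<.2)).astype(np.uint8)
k,l,s,c=cv2.connectedComponentsWithStats(m)
for i in range(1,k):
    if s[i,4]>20:q=w[l==i];print(c[i].round(),s[i,4],q.min(0).round(4),q.max(0).round(4))
E
```

```text
t 1.7667 tcp [ 0.5452 -0.2548  0.3034] yaw 2.0424 q [-0.44  0.27  0.14  1.44  0.    0.66] open 0.0417 F [0.1 0.7 0.2]
tx 0.02 ty -0.08 tz 8.14 rz 0.000
[326. 256.] 1064 [ 0.5369 -0.2659  0.15  ] [ 0.5526 -0.2501  0.1878]
```

View pics/w1.png

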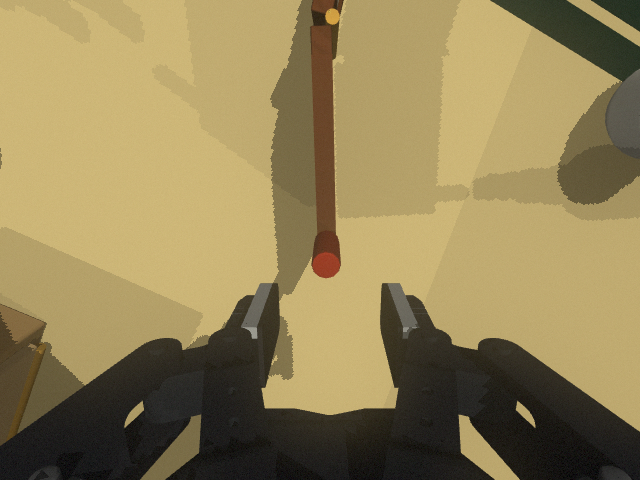

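The red pull at (326,262) is centred between the pads, so I'll descend and then close to a loose cage.

Emit:
{"op": "jog_arm", "data": {"targets": [{"claw": 130,"tx": 0,"ty": 0,"tz": 3,"rx": 0,"ry": 0,"rz": 0},{"claw": 130,"tx": -0.1,"ty": 0,"tz": 6,"rx": 0,"ry": 0,"rz": 0},{"claw": 130,"tx": -0.1,"ty": 0,"tz": 8.1,"rx": 0,"ry": 0,"rz": 0},{"claw": 180,"tx": -0.1,"ty": 0,"tz": 8.1,"rx": 0,"ry": 0,"rz": 0},{"claw": 186,"tx": -0.1,"ty": 0,"tz": 8.1,"rx": 0,"ry": 0,"rz": 0},{"claw": 186,"tx": -0.1,"ty": 0,"tz": 8.1,"rx": 0,"ry": 0,"rz": 0}]}}

```text
time_s: 2.32
tcp_pos: [0.5458, -0.2537, 0.2242]
tool_rot: [3.141, 0.001, 2.044]
contact_force: [0.5, -0.5, 0.0]
opening: 0.023
gripper_force: 0.0
```

```bash
python3 - <<'E'
import numpy as np
for R in(13,9,5.2):
  for st in (6,):
    print(R,[(round(np.radians(i*st),3),round(R*(1-np.cos(np.radians(i*st))),2),round(R*np.sin(np.radians(i*st)),2)) for i in range(1,11)])
E
```

```text
13 [(np.float64(0.105), np.float64(0.07), np.float64(1.36)), (np.float64(0.209), np.float64(0.28), np.float64(2.7)), (np.float64(0.314), np.float64(0.64), np.float64(4.02)), (np.float64(0.419), np.float64(1.12), np.float64(5.29)), (np.float64(0.524), np.float64(1.74), np.float64(6.5)), (np.float64(0.628), np.float64(2.48), np.float64(7.64)), (np.float64(0.733), np.float64(3.34), np.float64(8.7)), (np.float64(0.838), np.float64(4.3), np.float64(9.66)), (np.float64(0.942), np.float64(5.36), np.float64(10.52)), (np.float64(1.047), np.float64(6.5), np.float64(11.26))]
9 [(np.float64(0.105), np.float64(0.05), np.float64(0.94)), (np.float64(0.209), np.float64(0.2), np.float64(1.87)), (np.float64(0.314), np.float64(0.44), np.float64(2.78)), (np.float64(0.419), np.float64(0.78), np.float64(3.66)), (np.float64(0.524), np.float64(1.21), np.float64(4.5)), (np.float64(0.628), np.float64(1.72), np.float64(5.29)), (np.float64(0.733), np.float64(2.31), np.float64(6.02)), (np.float64(0.838), np.float64(2.98), np.float64(6.69)), (np.float64(0.942), np.float64(3.71), np.float64(7.28)), (np.float64(1.047), np.float64(4.5), np.float64(7.79))]
5.2 [(np.float64(0.105), np.float64(0.03), np.float64(0.54)), (np.float64(0.209), np.float64(0.11), np.float64(1.08)), (np.float64(0.314), np.float64(0.25), np.float64(1.61)), (np.float64(0.419), np.float64(0.45), np.float64(2.12)), (np.float64(0.524), np.float64(0.7), np.float64(2.6)), (np.float64(0.628), np.float64(0.99), np.float64(3.06)), (np.float64(0.733), np.float64(1.34), np.float64(3.48)), (np.float64(0.838), np.float64(1.72), np.float64(3.86)), (np.float64(0.942), np.float64(2.14), np.float64(4.21)), (np.float64(1.047), np.float64(2.6), np.float64(4.5))]
```

Emit:
{"op": "jog_arm", "data": {"targets": [{"claw": 186,"tx": 0.07,"ty": 1.36,"tz": 0,"rx": 0,"ry": 0,"rz": -0.105},{"claw": 186,"tx": 0.28,"ty": 2.7,"tz": 0,"rx": 0,"ry": 0,"rz": -0.209},{"claw": 186,"tx": 0.64,"ty": 4.02,"tz": 0,"rx": 0,"ry": 0,"rz": -0.314},{"claw": 186,"tx": 1.12,"ty": 5.29,"tz": 0,"rx": 0,"ry": 0,"rz": -0.419},{"claw": 186,"tx": 1.74,"ty": 6.5,"tz": 0,"rx": 0,"ry": 0,"rz": -0.524},{"claw": 186,"tx": 2.48,"ty": 7.64,"tz": 0,"rx": 0,"ry": 0,"rz": -0.628},{"claw": 186,"tx": 3.34,"ty": 8.7,"tz": 0,"rx": 0,"ry": 0,"rz": -0.733},{"claw": 186,"tx": 4.3,"ty": 9.66,"tz": 0,"rx": 0,"ry": 0,"rz": -0.838},{"claw": 186,"tx": 5.36,"ty": 10.52,"tz": 0,"rx": 0,"ry": 0,"rz": -0.942},{"claw": 186,"tx": 6.5,"ty": 11.26,"tz": 0,"rx": 0,"ry": 0,"rz": -1.047}]}}

```text
time_s: 3.15
tcp_pos: [0.6172, -0.144, 0.2254]
tool_rot: [-3.141, 0.004, 3.096]
contact_force: [-0.7, -0.0, 0.1]
opening: 0.0229
gripper_force: 0.2
```

```bash
cat >> h.py <<'E'
def pins(name="top"):
    w,im=cloud(name);z=w[...,2];cv2.imwrite(f"pics/{name}_{r.get_obs()['time_s']:.2f}.png",im[:,:,::-1])
    hs=cv2.cvtColor(im,cv2.COLOR_RGB2HSV)
    m=((z>.155)&(z<.2)&(w[...,0]>.3)&(w[...,0]<.7)&(abs(w[...,1])<.3)).astype(np.uint8)
    k,l,s,c=cv2.connectedComponentsWithStats(m)
    for i in range(1,k):
        if s[i,4]>12:q=w[l==i];print(name,c[i].round(),s[i,4],((q.min(0)+q.max(0))/2).round(4),q.max(0)[2].round(3),im[l==i].mean(0).round())
E
python3 - <<'E'
from h import *
to(H,.222,3.09)
pins("scene");pins("top")
E
```

```text
t 3.15 tcp [ 0.6172 -0.144   0.2254] yaw 3.0962 q [-0.23  0.34  0.06  1.29 -0.   -0.18] open 0.0229 F [-0.7 -0.   0.1]
tx 13.07 ty -0.14 tz 0.34 rz 0.006
scene [286. 179.] 96 [ 0.4665 -0.0654  0.1711] 0.187 [177. 151.  98.]
scene [419. 198.] 124 [0.3945 0.221  0.1758] 0.196 [154. 126.  59.]
scene [217. 205.] 356 [ 0.6184 -0.1394  0.1776] 0.2 [86. 71. 54.]
top [409. 220.] 25 [ 0.6111 -0.1212  0.1771] 0.198 [29. 26. 25.]
top [382. 284.] 55 [ 0.4647 -0.0673  0.1742] 0.193 [153. 129.  88.]
top [247. 311.] 62 [0.3936 0.2202 0.1774] 0.199 [121.  92.  50.]
```

Emit:
{"op": "jog_arm", "data": {"targets": [{"claw": 186,"tx": 0.07,"ty": 1.36,"tz": 0,"rx": 0,"ry": 0,"rz": -0.105},{"claw": 186,"tx": 0.28,"ty": 2.7,"tz": 0,"rx": 0,"ry": 0,"rz": -0.209},{"claw": 186,"tx": 0.64,"ty": 4.02,"tz": 0,"rx": 0,"ry": 0,"rz": -0.314},{"claw": 186,"tx": 1.12,"ty": 5.29,"tz": 0,"rx": 0,"ry": 0,"rz": -0.419},{"claw": 186,"tx": 1.74,"ty": 6.5,"tz": 0,"rx": 0,"ry": 0,"rz": -0.524},{"claw": 186,"tx": 2.48,"ty": 7.64,"tz": 0,"rx": 0,"ry": 0,"rz": -0.628},{"claw": 186,"tx": 3.34,"ty": 8.7,"tz": 0,"rx": 0,"ry": 0,"rz": -0.733},{"claw": 186,"tx": 4.3,"ty": 9.66,"tz": 0,"rx": 0,"ry": 0,"rz": -0.838},{"claw": 186,"tx": 5.36,"ty": 10.52,"tz": 0,"rx": 0,"ry": 0,"rz": -0.942},{"claw": 186,"tx": 6.5,"ty": 11.26,"tz": 0,"rx": 0,"ry": 0,"rz": -1.047}]}}

```text
time_s: 4.08
tcp_pos: [0.5572, -0.0289, 0.2246]
tool_rot: [-3.139, 0.001, -2.143]
contact_force: [0.1, -1.0, -0.9]
opening: 0.023
gripper_force: 0.2
```

```bash
python3 - <<'E'
from h import *
to(H,.222,4.144)
pins("scene");pins("top")
E
```

```text
t 4.0833 tcp [ 0.5572 -0.0289  0.2246] yaw -2.1433 q [-0.05  0.2  -0.13  1.24 -0.   -1.05] open 0.023 F [ 0.1 -1.  -0.9]
tx 13.12 ty -0.06 tz 0.26 rz -0.004
scene [419. 198.] 126 [0.3941 0.2205 0.1753] 0.195 [155. 126.  59.]
scene [287. 202.] 160 [ 0.542  -0.0158  0.1776] 0.199 [83. 77. 65.]
scene [274. 208.] 207 [ 0.5761 -0.0345  0.1775] 0.2 [107.  77.  61.]
top [247. 311.] 61 [0.3936 0.2194 0.1772] 0.197 [115.  88.  48.]
```

Emit:
{"op": "jog_arm", "data": {"targets": [{"claw": 186,"tx": 0.07,"ty": 1.36,"tz": 0,"rx": 0,"ry": 0,"rz": -0.105},{"claw": 186,"tx": 0.28,"ty": 2.7,"tz": 0,"rx": 0,"ry": 0,"rz": -0.209},{"claw": 186,"tx": 0.64,"ty": 4.02,"tz": 0,"rx": 0,"ry": 0,"rz": -0.314},{"claw": 186,"tx": 1.12,"ty": 5.29,"tz": 0,"rx": 0,"ry": 0,"rz": -0.419},{"claw": 186,"tx": 1.74,"ty": 6.5,"tz": 0,"rx": 0,"ry": 0,"rz": -0.524},{"claw": 186,"tx": 2.48,"ty": 7.64,"tz": 0,"rx": 0,"ry": 0,"rz": -0.628},{"claw": 186,"tx": 2.9,"ty": 8.2,"tz": 0,"rx": 0,"ry": 0,"rz": -0.68},{"claw": 186,"tx": 3.34,"ty": 8.7,"tz": 0,"rx": 0,"ry": 0,"rz": -0.733},{"claw": 186,"tx": 3.34,"ty": 8.7,"tz": 0,"rx": 0,"ry": 0,"rz": -0.733}]}}

```text
time_s: 4.93
tcp_pos: [0.4657, -0.0102, 0.2241]
tool_rot: [-3.14, -0.001, -1.416]
contact_force: [-0.4, -0.2, 0.0]
opening: 0.0232
gripper_force: 0.0
```

```bash
python3 - <<'E'
from h import *
to(H,.222,4.96)
pins("scene");pins("top")
E
```

```text
t 4.9333 tcp [ 0.4657 -0.0102  0.2241] yaw -1.4159 q [-0.02  0.03 -0.32  1.22 -0.   -1.75] open 0.0232 F [-0.4 -0.2  0. ]
tx 13.10 ty -0.08 tz 0.21 rz -0.093
scene [310. 186.] 202 [ 0.4731 -0.0047  0.1779] 0.2 [91. 83. 66.]
scene [286. 179.] 94 [ 0.4658 -0.0658  0.1709] 0.186 [142. 119.  76.]
scene [419. 198.] 127 [0.3944 0.2209 0.1755] 0.195 [152. 124.  58.]
top [247. 311.] 62 [0.3937 0.2194 0.1771] 0.199 [110.  84.  45.]
```

Emit:
{"op": "jog_arm", "data": {"targets": [{"claw": 186,"tx": 0,"ty": 0.2,"tz": 0,"rx": 0,"ry": 0,"rz": -0.02},{"claw": 186,"tx": 0,"ty": 0.4,"tz": 0,"rx": 0,"ry": 0,"rz": -0.04},{"claw": 186,"tx": 0,"ty": 0.6,"tz": 0,"rx": 0,"ry": 0,"rz": -0.05},{"claw": 186,"tx": 0,"ty": 0.8,"tz": 0,"rx": 0,"ry": 0,"rz": -0.06},{"claw": 186,"tx": 0,"ty": 0.9,"tz": 0,"rx": 0,"ry": 0,"rz": -0.07},{"claw": 186,"tx": 0,"ty": 0.9,"tz": 0,"rx": 0,"ry": 0,"rz": -0.07}]}}

```text
time_s: 5.53
tcp_pos: [0.4591, -0.0114, 0.2234]
tool_rot: [-3.137, -0.002, -1.343]
contact_force: [9.0, -1.0, -4.1]
opening: 0.0232
gripper_force: 4.3
```

```bash
python3 - <<'E'
from h import *
to(H,.222,4.96)
pins("scene")
p=r.camera_params("wrist");im,d=r.read_camera("wrist");cv2.imwrite("pics/w2.png",im[:,:,::-1])
E
```

```text
t 5.5333 tcp [ 0.4591 -0.0114  0.2234] yaw -1.3426 q [-0.02  0.01 -0.34  1.21 -0.   -1.82] open 0.0232 F [ 9.  -1.  -4.1]
tx 13.10 ty 0.22 tz 0.14 rz -0.019
scene [310. 186.] 171 [ 0.4677 -0.0041  0.1776] 0.2 [88. 82. 65.]
scene [287. 178.] 90 [ 0.4629 -0.0663  0.1706] 0.186 [142. 119.  76.]
scene [419. 198.] 125 [0.3942 0.2204 0.1757] 0.196 [151. 123.  58.]
```

View pics/w2.png

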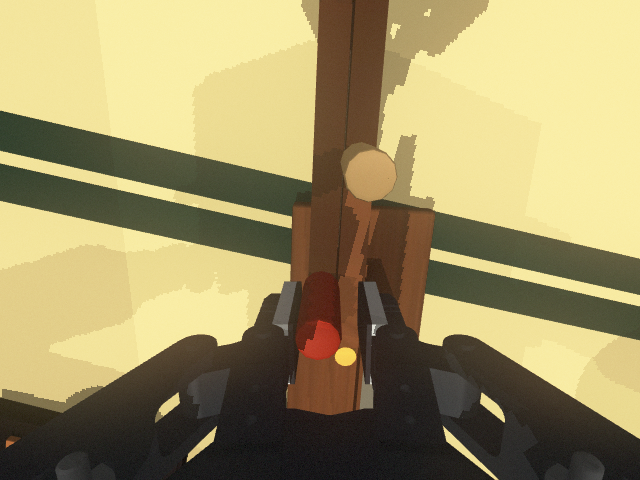

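The red pull is pressed home at 9 N and the two leaves lie flat together, with the middle leaf still open. Next I'll back off, lift, and turn the tool for the middle pull.

Emit:
{"op": "jog_arm", "data": {"targets": [{"claw": 170,"tx": 0,"ty": -0.4,"tz": 0,"rx": 0,"ry": 0,"rz": 0},{"claw": 150,"tx": 0,"ty": -0.5,"tz": 0,"rx": 0,"ry": 0,"rz": 0},{"claw": 130,"tx": 0,"ty": -0.5,"tz": -2,"rx": 0,"ry": 0,"rz": 0},{"claw": 130,"tx": 0,"ty": -0.5,"tz": -5,"rx": 0,"ry": 0,"rz": 0},{"claw": 130,"tx": 0,"ty": -0.5,"tz": -8,"rx": 0,"ry": 0,"rz": 0.12},{"claw": 130,"tx": 0,"ty": -0.5,"tz": -8,"rx": 0,"ry": 0,"rz": 0.24},{"claw": 130,"tx": 0,"ty": -0.5,"tz": -8,"rx": 0,"ry": 0,"rz": 0.36},{"claw": 130,"tx": 0,"ty": -0.5,"tz": -8,"rx": 0,"ry": 0,"rz": 0.48},{"claw": 130,"tx": 0,"ty": -0.5,"tz": -8,"rx": 0,"ry": 0,"rz": 0.6},{"claw": 130,"tx": 0,"ty": -0.5,"tz": -8,"rx": 0,"ry": 0,"rz": 0.72}]}}

```text
time_s: 6.47
tcp_pos: [0.4614, -0.0097, 0.3027]
tool_rot: [3.141, -0.0, -2.068]
contact_force: [0.2, 0.0, 0.3]
opening: 0.0419
gripper_force: 0.0
```

Emit:
{"op": "jog_arm", "data": {"targets": [{"claw": 130,"tx": 0,"ty": 0,"tz": 0,"rx": 0,"ry": 0,"rz": 0.12},{"claw": 130,"tx": 0,"ty": 0,"tz": 0,"rx": 0,"ry": 0,"rz": 0.24},{"claw": 130,"tx": 0,"ty": 0,"tz": 0,"rx": 0,"ry": 0,"rz": 0.36},{"claw": 130,"tx": 0,"ty": 0,"tz": 0,"rx": 0,"ry": 0,"rz": 0.48},{"claw": 130,"tx": 0,"ty": 0,"tz": 0,"rx": 0,"ry": 0,"rz": 0.6},{"claw": 130,"tx": 0,"ty": 0,"tz": 0,"rx": 0,"ry": 0,"rz": 0.72},{"claw": 130,"tx": 0,"ty": 0,"tz": 0,"rx": 0,"ry": 0,"rz": 0.84},{"claw": 130,"tx": 0,"ty": 0,"tz": 0,"rx": 0,"ry": 0,"rz": 0.96},{"claw": 130,"tx": 0,"ty": 0,"tz": 0,"rx": 0,"ry": 0,"rz": 1.08},{"claw": 130,"tx": 0,"ty": 0,"tz": 0,"rx": 0,"ry": 0,"rz": 1.2}]}}

```text
time_s: 7.3
tcp_pos: [0.4614, -0.0097, 0.3026]
tool_rot: [-3.142, -0.001, 3.015]
contact_force: [-0.2, 0.1, -0.1]
opening: 0.0417
gripper_force: 0.0
```

```bash
python3 - <<'E'
from h import *
pins("top");pins("scene")
to(np.array([.462,-.0675]),.304,1.754)
E
```

```text
top [247. 311.] 61 [0.3937 0.2216 0.1771] 0.198 [110.  84.  45.]
scene [287. 178.] 92 [ 0.4619 -0.0659  0.1705] 0.186 [144. 121.  77.]
scene [308. 186.] 98 [ 0.4642 -0.0107  0.1709] 0.187 [136.  75.  46.]
scene [419. 198.] 127 [0.3929 0.2207 0.1753] 0.196 [151. 123.  58.]
t 7.4 tcp [ 0.4614 -0.0097  0.3027] yaw 3.0205 q [-0.02  0.01 -0.17  1.39  0.    0.1 ] open 0.0419 F [-0.4  0.4  0.3]
tx -0.76 ty -5.73 tz -0.13 rz 1.266
```

Emit:
{"op": "jog_arm", "data": {"targets": [{"claw": 130,"tx": -0.1,"ty": -0.6,"tz": 0,"rx": 0,"ry": 0,"rz": 0.12},{"claw": 130,"tx": -0.2,"ty": -1.2,"tz": 0,"rx": 0,"ry": 0,"rz": 0.24},{"claw": 130,"tx": -0.3,"ty": -1.8,"tz": 0,"rx": 0,"ry": 0,"rz": 0.36},{"claw": 130,"tx": -0.4,"ty": -2.4,"tz": 0,"rx": 0,"ry": 0,"rz": 0.48},{"claw": 130,"tx": -0.5,"ty": -3,"tz": 0,"rx": 0,"ry": 0,"rz": 0.6},{"claw": 130,"tx": -0.6,"ty": -3.6,"tz": 0,"rx": 0,"ry": 0,"rz": 0.72},{"claw": 130,"tx": -0.7,"ty": -4.2,"tz": 0,"rx": 0,"ry": 0,"rz": 0.84},{"claw": 130,"tx": -0.7,"ty": -4.8,"tz": 0,"rx": 0,"ry": 0,"rz": 0.96},{"claw": 130,"tx": -0.7,"ty": -5.4,"tz": 0,"rx": 0,"ry": 0,"rz": 1.08},{"claw": 130,"tx": -0.7,"ty": -5.7,"tz": 0,"rx": 0,"ry": 0,"rz": 1.2}]}}

```text
time_s: 8.23
tcp_pos: [0.4615, -0.0677, 0.3027]
tool_rot: [-3.141, -0.0, 1.818]
contact_force: [0.2, -0.0, -0.4]
opening: 0.0419
gripper_force: 0.0
```

```bash
python3 - <<'E'
from h import *
to(np.array([.4612,-.067]),.222,1.754)
p=r.camera_params("wrist");im,d=r.read_camera("wrist")
w,_=cloud("wrist",d,im,p);z=w[...,2]
m=((z>.15)&(z<.2)).astype(np.uint8)
k,l,s,c=cv2.connectedComponentsWithStats(m)
for i in range(1,k):
    if s[i,4]>20:q=w[l==i];q=q[q[:,2]>.18];print(c[i].round(),s[i,4],((q.min(0)+q.max(0))/2).round(4),im[l==i].mean(0).round())
E
```

```text
t 8.2333 tcp [ 0.4615 -0.0677  0.3027] yaw 1.8184 q [-0.15  0.02 -0.16  1.39 -0.    1.18] open 0.0419 F [ 0.2 -0.  -0.4]
tx 0.07 ty -0.02 tz 8.07 rz 0.064
[360. 160.] 894 [ 0.4644 -0.0137  0.1839] [168.  57.  35.]
[327. 255.] 1074 [ 0.4611 -0.0699  0.1837] [204. 177. 112.]
```

Emit:
{"op": "jog_arm", "data": {"targets": [{"claw": 130,"tx": 0,"ty": 0,"tz": 3,"rx": 0,"ry": 0,"rz": 0.06},{"claw": 130,"tx": 0,"ty": 0,"tz": 6,"rx": 0,"ry": 0,"rz": 0.06},{"claw": 130,"tx": 0,"ty": 0,"tz": 8,"rx": 0,"ry": 0,"rz": 0.06},{"claw": 180,"tx": 0,"ty": 0,"tz": 8,"rx": 0,"ry": 0,"rz": 0.06},{"claw": 186,"tx": 0,"ty": 0,"tz": 8,"rx": 0,"ry": 0,"rz": 0.06},{"claw": 186,"tx": 0,"ty": 0,"tz": 8,"rx": 0,"ry": 0,"rz": 0.06}]}}

```text
time_s: 8.78
tcp_pos: [0.4622, -0.0672, 0.2242]
tool_rot: [3.14, 0.0, 1.763]
contact_force: [-0.7, -0.8, -0.3]
opening: 0.0232
gripper_force: 0.0
```

Emit:
{"op": "jog_arm", "data": {"targets": [{"claw": 186,"tx": 0.05,"ty": 0.94,"tz": 0,"rx": 0,"ry": 0,"rz": -0.105},{"claw": 186,"tx": 0.2,"ty": 1.87,"tz": 0,"rx": 0,"ry": 0,"rz": -0.209},{"claw": 186,"tx": 0.44,"ty": 2.78,"tz": 0,"rx": 0,"ry": 0,"rz": -0.314},{"claw": 186,"tx": 0.78,"ty": 3.66,"tz": 0,"rx": 0,"ry": 0,"rz": -0.419},{"claw": 186,"tx": 1.21,"ty": 4.5,"tz": 0,"rx": 0,"ry": 0,"rz": -0.524},{"claw": 186,"tx": 1.72,"ty": 5.29,"tz": 0,"rx": 0,"ry": 0,"rz": -0.628},{"claw": 186,"tx": 2.31,"ty": 6.02,"tz": 0,"rx": 0,"ry": 0,"rz": -0.733},{"claw": 186,"tx": 2.98,"ty": 6.69,"tz": 0,"rx": 0,"ry": 0,"rz": -0.838},{"claw": 186,"tx": 3.71,"ty": 7.28,"tz": 0,"rx": 0,"ry": 0,"rz": -0.942},{"claw": 186,"tx": 4.5,"ty": 7.79,"tz": 0,"rx": 0,"ry": 0,"rz": -1.047}]}}

```text
time_s: 9.62
tcp_pos: [0.5303, -0.0083, 0.2246]
tool_rot: [-3.141, 0.002, 2.814]
contact_force: [-2.0, -1.6, 0.5]
opening: 0.0233
gripper_force: 1.2
```

```bash
python3 - <<'E'
from h import *
to(M,.222,2.8)
pins("scene");pins("top")
E
```

```text
t 9.6167 tcp [ 0.5303 -0.0083  0.2246] yaw 2.8143 q [-0.02  0.15 -0.19  1.23 -0.    0.31] open 0.0233 F [-2.  -1.6  0.5]
tx 8.94 ty 0.01 tz 0.26 rz 0.014
scene [293. 202.] 304 [ 0.5367 -0.0026  0.1776] 0.2 [91. 80. 59.]
scene [317. 196.] 79 [0.4838 0.0228 0.1704] 0.186 [128.  71.  45.]
scene [419. 198.] 125 [0.3942 0.2211 0.1756] 0.196 [153. 125.  59.]
top [247. 311.] 59 [0.3937 0.2193 0.1772] 0.198 [113.  86.  46.]
```

Emit:
{"op": "jog_arm", "data": {"targets": [{"claw": 186,"tx": 0.05,"ty": 0.94,"tz": 0,"rx": 0,"ry": 0,"rz": -0.105},{"claw": 186,"tx": 0.2,"ty": 1.87,"tz": 0,"rx": 0,"ry": 0,"rz": -0.209},{"claw": 186,"tx": 0.44,"ty": 2.78,"tz": 0,"rx": 0,"ry": 0,"rz": -0.314},{"claw": 186,"tx": 0.78,"ty": 3.66,"tz": 0,"rx": 0,"ry": 0,"rz": -0.419},{"claw": 186,"tx": 1.21,"ty": 4.5,"tz": 0,"rx": 0,"ry": 0,"rz": -0.524},{"claw": 186,"tx": 1.72,"ty": 5.29,"tz": 0,"rx": 0,"ry": 0,"rz": -0.628},{"claw": 186,"tx": 2.31,"ty": 6.02,"tz": 0,"rx": 0,"ry": 0,"rz": -0.733},{"claw": 186,"tx": 2.98,"ty": 6.69,"tz": 0,"rx": 0,"ry": 0,"rz": -0.838},{"claw": 186,"tx": 3.71,"ty": 7.28,"tz": 0,"rx": 0,"ry": 0,"rz": -0.942},{"claw": 186,"tx": 4.5,"ty": 7.79,"tz": 0,"rx": 0,"ry": 0,"rz": -1.047}]}}

```text
time_s: 10.55
tcp_pos: [0.5133, 0.0796, 0.2243]
tool_rot: [-3.139, 0.001, -2.426]
contact_force: [-0.1, -3.6, -0.3]
opening: 0.0231
gripper_force: 1.2
```

```bash
python3 - <<'E'
from h import *
to(M,.222,3.85)
pins("scene");pins("top")
E
```

```text
t 10.55 tcp [0.5133 0.0796 0.2243] yaw -2.4262 q [ 0.15  0.13 -0.21  1.23 -0.   -0.56] open 0.0231 F [-0.1 -3.6 -0.3]
tx 8.97 ty -0.02 tz 0.23 rz 0.007
scene [419. 198.] 124 [0.3918 0.2206 0.1753] 0.195 [150. 122.  57.]
scene [334. 197.] 48 [0.4673 0.0552 0.1668] 0.178 [101.  54.  34.]
scene [343. 208.] 160 [0.506  0.1001 0.1775] 0.2 [81. 76. 65.]
scene [329. 211.] 208 [0.5285 0.0733 0.1774] 0.2 [119. 104.  76.]
top [247. 311.] 62 [0.3936 0.2228 0.1765] 0.198 [112.  85.  46.]
top [271. 313.] 16 [0.3928 0.1699 0.1573] 0.159 [129.  99.  54.]
```

Emit:
{"op": "jog_arm", "data": {"targets": [{"claw": 186,"tx": 0.05,"ty": 0.94,"tz": 0,"rx": 0,"ry": 0,"rz": -0.105},{"claw": 186,"tx": 0.2,"ty": 1.87,"tz": 0,"rx": 0,"ry": 0,"rz": -0.209},{"claw": 186,"tx": 0.44,"ty": 2.78,"tz": 0,"rx": 0,"ry": 0,"rz": -0.314},{"claw": 186,"tx": 0.78,"ty": 3.66,"tz": 0,"rx": 0,"ry": 0,"rz": -0.419},{"claw": 186,"tx": 1.21,"ty": 4.5,"tz": 0,"rx": 0,"ry": 0,"rz": -0.524},{"claw": 186,"tx": 1.72,"ty": 5.29,"tz": 0,"rx": 0,"ry": 0,"rz": -0.628},{"claw": 186,"tx": 2.31,"ty": 6.02,"tz": 0,"rx": 0,"ry": 0,"rz": -0.733},{"claw": 186,"tx": 2.98,"ty": 6.69,"tz": 0,"rx": 0,"ry": 0,"rz": -0.838},{"claw": 186,"tx": 3.71,"ty": 7.28,"tz": 0,"rx": 0,"ry": 0,"rz": -0.942},{"claw": 186,"tx": 3.71,"ty": 7.28,"tz": 0,"rx": 0,"ry": 0,"rz": -0.942}]}}

```text
time_s: 11.48
tcp_pos: [0.4366, 0.1104, 0.224]
tool_rot: [-3.14, 0.0, -1.488]
contact_force: [0.3, 0.2, -0.2]
opening: 0.023
gripper_force: 0.0
```

Emit:
{"op": "jog_arm", "data": {"targets": [{"claw": 186,"tx": 0.02,"ty": 0.3,"tz": 0,"rx": 0,"ry": 0,"rz": -0.03},{"claw": 186,"tx": 0.05,"ty": 0.6,"tz": 0,"rx": 0,"ry": 0,"rz": -0.06},{"claw": 186,"tx": 0.05,"ty": 0.8,"tz": 0,"rx": 0,"ry": 0,"rz": -0.08},{"claw": 186,"tx": 0.05,"ty": 0.8,"tz": 0,"rx": 0,"ry": 0,"rz": -0.08}]}}

```text
time_s: 11.82
tcp_pos: [0.4299, 0.1095, 0.2237]
tool_rot: [-3.14, 0.0, -1.41]
contact_force: [2.0, -0.2, 1.3]
opening: 0.023
gripper_force: 0.8
```

```bash
python3 - <<'E'
from h import *
to(M,.222,4.88)
pins("scene");pins("top")
E
```

```text
t 11.8167 tcp [0.4299 0.1095 0.2237] yaw -1.4101 q [ 0.25 -0.02 -0.37  1.22  0.   -1.48] open 0.023 F [ 2.  -0.2  1.3]
tx 9.03 ty -0.13 tz 0.17 rz -0.007
scene [342. 186.] 95 [0.429  0.0543 0.1711] 0.186 [107.  67.  41.]
scene [365. 195.] 164 [0.4383 0.1157 0.1775] 0.2 [76. 71. 58.]
scene [419. 198.] 124 [0.3969 0.2207 0.176 ] 0.197 [144. 116.  54.]
top [247. 311.] 62 [0.3936 0.2224 0.177 ] 0.199 [108.  82.  44.]
```

Emit:
{"op": "jog_arm", "data": {"targets": [{"claw": 186,"tx": 0,"ty": 0.2,"tz": 0,"rx": 0,"ry": 0,"rz": -0.01},{"claw": 186,"tx": 0,"ty": 0.4,"tz": 0,"rx": 0,"ry": 0,"rz": -0.02},{"claw": 186,"tx": 0,"ty": 0.5,"tz": 0,"rx": 0,"ry": 0,"rz": -0.02},{"claw": 186,"tx": 0,"ty": 0.5,"tz": 0,"rx": 0,"ry": 0,"rz": -0.02}]}}

```text
time_s: 12.25
tcp_pos: [0.4252, 0.1089, 0.2231]
tool_rot: [-3.139, -0.0, -1.387]
contact_force: [6.9, 0.7, 0.1]
opening: 0.0234
gripper_force: 3.4
```

```bash
python3 - <<'E'
from h import *
to(M,.222,4.88);pins("scene")
im,d=r.read_camera("wrist");cv2.imwrite("pics/w3.png",im[:,:,::-1])
E
```

```text
t 12.25 tcp [0.4252 0.1089 0.2231] yaw -1.3869 q [ 0.25 -0.03 -0.38  1.22 -0.   -1.5 ] open 0.0234 F [6.9 0.7 0.1]
tx 9.06 ty -0.40 tz 0.11 rz 0.016
scene [342. 185.] 97 [0.4269 0.0539 0.171 ] 0.187 [107.  67.  41.]
scene [366. 195.] 152 [0.4357 0.1158 0.1776] 0.2 [77. 71. 58.]
scene [419. 198.] 124 [0.3943 0.2206 0.1757] 0.195 [144. 117.  54.]
```

View pics/w3.png

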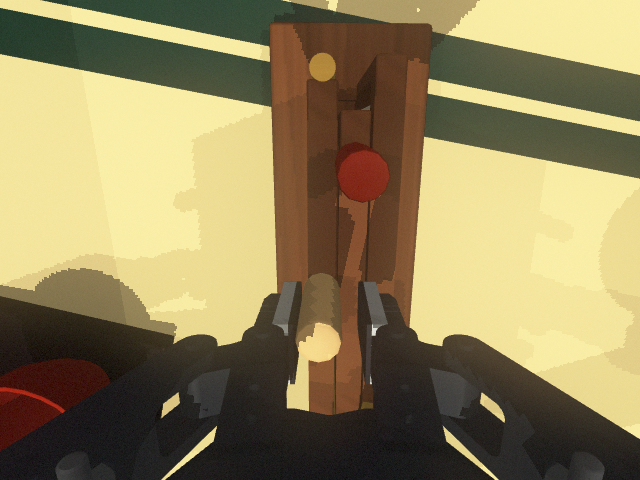

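Middle and outer leaves are nested parallel to the standing leaf, with the cypress pull at (320,340) in the cage. I'll push a little further to confirm the stop, then back off and lift.

Emit:
{"op": "jog_arm", "data": {"targets": [{"claw": 186,"tx": 0,"ty": 0.2,"tz": 0,"rx": 0,"ry": 0,"rz": 0},{"claw": 186,"tx": 0,"ty": 0.4,"tz": 0,"rx": 0,"ry": 0,"rz": 0},{"claw": 186,"tx": 0,"ty": 0.4,"tz": 0,"rx": 0,"ry": 0,"rz": 0}]}}

```text
time_s: 12.6
tcp_pos: [0.4244, 0.1088, 0.2233]
tool_rot: [-3.132, -0.0, -1.387]
contact_force: [22.2, 3.5, -10.6]
opening: 0.0234
gripper_force: 10.8
```

Emit:
{"op": "jog_arm", "data": {"targets": [{"claw": 175,"tx": 0,"ty": -0.3,"tz": 0,"rx": 0,"ry": 0,"rz": 0},{"claw": 150,"tx": 0,"ty": -0.7,"tz": 0,"rx": 0,"ry": 0,"rz": 0},{"claw": 130,"tx": 0,"ty": -0.7,"tz": 0,"rx": 0,"ry": 0,"rz": 0},{"claw": 130,"tx": 0,"ty": -0.7,"tz": -3,"rx": 0,"ry": 0,"rz": 0},{"claw": 130,"tx": 0,"ty": -0.7,"tz": -6,"rx": 0,"ry": 0,"rz": 0},{"claw": 130,"tx": 0,"ty": -0.7,"tz": -9,"rx": 0,"ry": 0,"rz": 0},{"claw": 130,"tx": 0,"ty": -0.7,"tz": -9,"rx": 0,"ry": 0,"rz": 0}]}}

```text
time_s: 13.18
tcp_pos: [0.4279, 0.1096, 0.3181]
tool_rot: [-3.135, 0.0, -1.386]
contact_force: [0.6, -0.1, -0.1]
opening: 0.0418
gripper_force: 0.0
```

```bash
python3 - <<'E'
from h import *
to(np.array([.394,.221]),.313,4.71);pins("scene");pins("top")
E
```

```text
t 13.1833 tcp [0.4279 0.1096 0.3181] yaw -1.3865 q [ 0.25 -0.04 -0.18  1.42  0.   -1.5 ] open 0.0418 F [ 0.6 -0.1 -0.1]
tx -11.57 ty 1.29 tz 0.51 rz 0.187
scene [342. 185.] 97 [0.4284 0.0533 0.1709] 0.187 [128.  70.  42.]
scene [364. 193.] 97 [0.4303 0.1089 0.1714] 0.187 [156. 131.  83.]
scene [419. 198.] 122 [0.3954 0.2201 0.1759] 0.195 [144. 117.  54.]
top [247. 311.] 61 [0.3938 0.2194 0.1776] 0.2 [108.  82.  44.]
```

The stop is firm at 22 N. Next is the keeper pull.

Emit:
{"op": "jog_arm", "data": {"targets": [{"claw": 130,"tx": -3,"ty": 0.3,"tz": 0,"rx": 0,"ry": 0,"rz": 0.06},{"claw": 130,"tx": -6,"ty": 0.7,"tz": 0,"rx": 0,"ry": 0,"rz": 0.12},{"claw": 130,"tx": -9,"ty": 1,"tz": 0,"rx": 0,"ry": 0,"rz": 0.18},{"claw": 130,"tx": -11.5,"ty": 1.3,"tz": 0,"rx": 0,"ry": 0,"rz": 0.187},{"claw": 130,"tx": -11.5,"ty": 1.3,"tz": 0,"rx": 0,"ry": 0,"rz": 0.187}]}}

```text
time_s: 13.7
tcp_pos: [0.3916, 0.2226, 0.311]
tool_rot: [3.138, -0.0, -1.57]
contact_force: [0.0, -0.1, -0.1]
opening: 0.0418
gripper_force: 0.0
```

```bash
python3 - <<'E'
from h import *
to(np.array([.394,.2205]),.232,4.71)
p=r.camera_params("wrist");im,d=r.read_camera("wrist")
w,_=cloud("wrist",d,im,p);z=w[...,2]
m=((z>.155)&(z<.21)).astype(np.uint8)
k,l,s,c=cv2.connectedComponentsWithStats(m)
for i in range(1,k):
    if s[i,4]>20:q=w[l==i];t=q[q[:,2]>q[:,2].max()-.006];print(c[i].round(),s[i,4],((t.min(0)+t.max(0))/2).round(4),im[l==i].mean(0).round())
E
```

```text
t 13.7 tcp [0.3916 0.2226 0.311 ] yaw -1.5699 q [ 0.52 -0.01 -0.17  1.41  0.   -1.06] open 0.0418 F [ 0.  -0.1 -0.1]
tx 0.21 ty -0.24 tz 7.90 rz 0.003
[253.  33.] 1355 [0.43   0.1072 0.185 ] [164. 135.  86.]
[327. 152.] 639 [0.3933 0.1666 0.1563] [218. 168.  73.]
[326. 248.] 1103 [0.3937 0.2181 0.1938] [170. 136.  66.]
```

Emit:
{"op": "jog_arm", "data": {"targets": [{"claw": 130,"tx": 0.2,"ty": -0.2,"tz": 3,"rx": 0,"ry": 0,"rz": 0},{"claw": 130,"tx": 0.3,"ty": -0.2,"tz": 6,"rx": 0,"ry": 0,"rz": 0},{"claw": 130,"tx": 0.3,"ty": -0.2,"tz": 7.8,"rx": 0,"ry": 0,"rz": 0},{"claw": 180,"tx": 0.3,"ty": -0.2,"tz": 7.8,"rx": 0,"ry": 0,"rz": 0},{"claw": 186,"tx": 0.3,"ty": -0.2,"tz": 7.8,"rx": 0,"ry": 0,"rz": 0},{"claw": 186,"tx": 0.3,"ty": -0.2,"tz": 7.8,"rx": 0,"ry": 0,"rz": 0}]}}

```text
time_s: 14.25
tcp_pos: [0.3956, 0.2166, 0.2357]
tool_rot: [-3.141, 0.0, -1.574]
contact_force: [0.5, 0.9, 0.3]
opening: 0.0233
gripper_force: 0.0
```

Emit:
{"op": "jog_arm", "data": {"targets": [{"claw": 186,"tx": 0.03,"ty": -0.54,"tz": 0,"rx": 0,"ry": 0,"rz": 0.105},{"claw": 186,"tx": 0.11,"ty": -1.08,"tz": 0,"rx": 0,"ry": 0,"rz": 0.209},{"claw": 186,"tx": 0.25,"ty": -1.61,"tz": 0,"rx": 0,"ry": 0,"rz": 0.314},{"claw": 186,"tx": 0.45,"ty": -2.12,"tz": 0,"rx": 0,"ry": 0,"rz": 0.419},{"claw": 186,"tx": 0.7,"ty": -2.6,"tz": 0,"rx": 0,"ry": 0,"rz": 0.524},{"claw": 186,"tx": 0.99,"ty": -3.06,"tz": 0,"rx": 0,"ry": 0,"rz": 0.628},{"claw": 186,"tx": 1.34,"ty": -3.48,"tz": 0,"rx": 0,"ry": 0,"rz": 0.733},{"claw": 186,"tx": 1.72,"ty": -3.86,"tz": 0,"rx": 0,"ry": 0,"rz": 0.838},{"claw": 186,"tx": 2.14,"ty": -4.21,"tz": 0,"rx": 0,"ry": 0,"rz": 0.942},{"claw": 186,"tx": 2.6,"ty": -4.5,"tz": 0,"rx": 0,"ry": 0,"rz": 1.047}]}}

```text
time_s: 15.08
tcp_pos: [0.4411, 0.1909, 0.2366]
tool_rot: [3.142, 0.002, -2.626]
contact_force: [-0.7, 1.0, -0.0]
opening: 0.0232
gripper_force: 0.3
```

```bash
python3 - <<'E'
from h import *
to(np.array([.3935,.167]),.232,3.66);pins("scene")
E
```

```text
t 15.0833 tcp [0.4411 0.1909 0.2366] yaw -2.6256 q [ 0.41  0.05 -0.27  1.25  0.   -0.11] open 0.0232 F [-0.7  1.  -0. ]
tx 5.32 ty 0.27 tz 0.46 rz -0.002
scene [342. 185.] 98 [0.4267 0.054  0.1706] 0.186 [107.  67.  41.]
scene [364. 193.] 98 [0.4296 0.1095 0.171 ] 0.186 [126. 104.  65.]
scene [402. 205.] 226 [0.4248 0.192  0.1774] 0.2 [105.  89.  54.]
scene [389. 205.] 91 [0.4553 0.1775 0.1826] 0.2 [85. 80. 69.]
```

Emit:
{"op": "jog_arm", "data": {"targets": [{"claw": 186,"tx": 0.03,"ty": -0.54,"tz": 0,"rx": 0,"ry": 0,"rz": 0.105},{"claw": 186,"tx": 0.11,"ty": -1.08,"tz": 0,"rx": 0,"ry": 0,"rz": 0.209},{"claw": 186,"tx": 0.25,"ty": -1.61,"tz": 0,"rx": 0,"ry": 0,"rz": 0.314},{"claw": 186,"tx": 0.35,"ty": -1.9,"tz": 0,"rx": 0,"ry": 0,"rz": 0.35},{"claw": 186,"tx": 0.45,"ty": -2.2,"tz": 0,"rx": 0,"ry": 0,"rz": 0.35},{"claw": 186,"tx": 0.45,"ty": -2.4,"tz": 0,"rx": 0,"ry": 0,"rz": 0.35},{"claw": 186,"tx": 0.45,"ty": -2.4,"tz": 0,"rx": 0,"ry": 0,"rz": 0.35}]}}

```text
time_s: 15.72
tcp_pos: [0.4476, 0.172, 0.2363]
tool_rot: [3.128, 0.0, -2.965]
contact_force: [-6.2, 20.4, -1.5]
opening: 0.0232
gripper_force: 11.0
```

```bash
python3 - <<'E'
from h import *
to(np.array([.3935,.167]),.232,3.31);pins("scene");im,d=r.read_camera("wrist");cv2.imwrite("pics/w4.png",im[:,:,::-1])
E
```

```text
t 15.7167 tcp [0.4476 0.172  0.2363] yaw -2.9654 q [ 0.36  0.05 -0.27  1.25  0.01  0.18] open 0.0232 F [-6.2 20.4 -1.5]
tx 5.41 ty 0.46 tz 0.43 rz 0.008
scene [342. 185.] 94 [0.4277 0.0532 0.1702] 0.185 [107.  67.  41.]
scene [364. 193.] 93 [0.4318 0.1095 0.1708] 0.187 [125. 103.  64.]
scene [381. 202.] 100 [0.4512 0.1569 0.1818] 0.2 [79. 72. 58.]
scene [393. 205.] 196 [0.4457 0.1845 0.1774] 0.2 [100.  85.  54.]
```

View pics/w4.png

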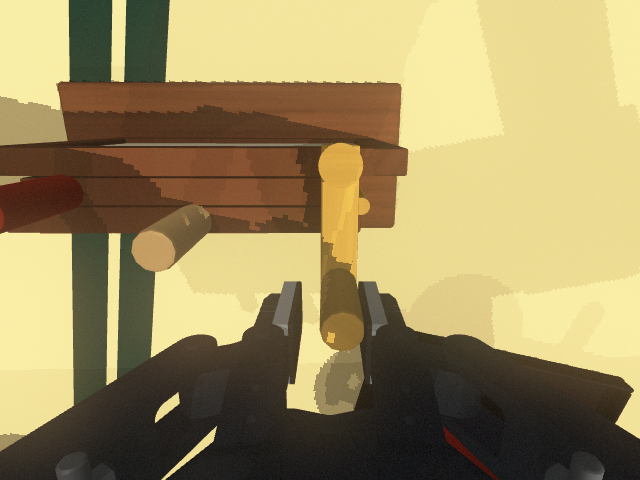

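The keeper lies straight across both leaves and is hard on its stop. I'll back off, open and lift clear.

Emit:
{"op": "jog_arm", "data": {"targets": [{"claw": 170,"tx": 0,"ty": 0.3,"tz": 0,"rx": 0,"ry": 0,"rz": 0},{"claw": 140,"tx": 0,"ty": 0.6,"tz": 0,"rx": 0,"ry": 0,"rz": 0},{"claw": 120,"tx": 0,"ty": 0.7,"tz": 0,"rx": 0,"ry": 0,"rz": 0},{"claw": 120,"tx": 0,"ty": 0.7,"tz": -2,"rx": 0,"ry": 0,"rz": 0},{"claw": 120,"tx": 0,"ty": 0.7,"tz": -5,"rx": 0,"ry": 0,"rz": 0},{"claw": 120,"tx": 0,"ty": 0.7,"tz": -8,"rx": 0,"ry": 0,"rz": 0},{"claw": 120,"tx": 2,"ty": -0.5,"tz": -11,"rx": 0,"ry": 0,"rz": 0},{"claw": 120,"tx": 5,"ty": 2,"tz": -13,"rx": 0,"ry": 0,"rz": 0},{"claw": 120,"tx": 8,"ty": 5,"tz": -13,"rx": 0,"ry": 0,"rz": 0},{"claw": 120,"tx": 11,"ty": 8,"tz": -13,"rx": 0,"ry": 0,"rz": 0}]}}

```text
time_s: 16.65
tcp_pos: [0.3288, 0.2258, 0.3671]
tool_rot: [3.14, 0.004, -2.973]
contact_force: [0.5, 1.2, -0.1]
opening: 0.045
gripper_force: 0.0
```

```bash
python3 - <<'E'
from h import *
to(np.array([.3935,.167]),.232,3.31);pins("scene");pins("top");pins("top")
im=cv2.imread(sorted(__import__('glob').glob("pics/scene_1[5-9]*"))[-1]);cv2.imwrite("pics/fin.png",cv2.resize(im[130:430,170:520],None,fx=2,fy=2))
E
```

```text
t 16.65 tcp [0.3288 0.2258 0.3671] yaw -2.9733 q [ 0.6  -0.11 -0.14  1.54 -0.    0.43] open 0.045 F [ 0.5  1.2 -0.1]
tx -5.39 ty -6.88 tz 13.51 rz -0.000
scene [342. 185.] 92 [0.4276 0.0536 0.1717] 0.187 [127.  68.  40.]
scene [364. 193.] 97 [0.4309 0.1092 0.1707] 0.186 [155. 130.  82.]
scene [391. 205.] 133 [0.4276 0.1777 0.1754] 0.196 [147. 118.  50.]
top [269. 289.] 59 [0.4437 0.1765 0.1767] 0.198 [127.  97.  53.]
top [300. 297.] 49 [0.4297 0.1085 0.1737] 0.189 [143. 121.  82.]
top [326. 300.] 51 [0.4264 0.0519 0.1739] 0.19 [100.  44.  31.]
top [269. 288.] 60 [0.4466 0.1764 0.1764] 0.198 [128.  98.  54.]
top [300. 297.] 49 [0.4301 0.1084 0.1733] 0.19 [143. 121.  82.]
top [326. 300.] 52 [0.4265 0.0518 0.1725] 0.189 [100.  44.  31.]
```

View pics/fin.png

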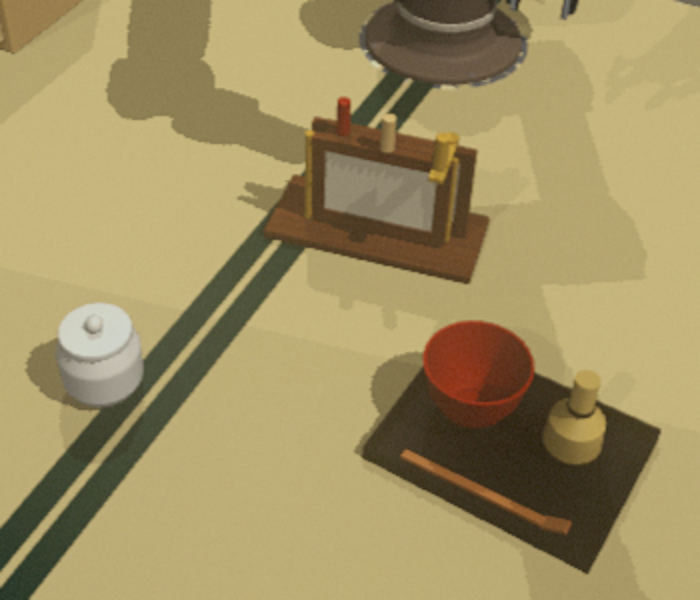

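All three leaves are nested, the keeper is across the top and the arm is clear. The jar, bowl, whisk and scoop are where they were. Handing in.

```bash
python3 -c "
from rig import r
print(r.get_obs()['joint_vel'].round(3)); print(r.hand_in())"
```

```text
[-0.06   0.029  0.007 -0.015 -0.012 -0.019]
the job is handed in; nothing more can be done
None
```

I folded the screen in the order asked, turned the keeper fully across the top, left the tea things where they were, let go, and handed the job in at about 17 s of the 69 s allowed; the verdict wasn't shown.

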